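# Pack a sample tube and snap the carrier shut

## Task

The blue-capped sample tube has got pushed half under the low white riser. Draw it out, lay it down on the open bench in front and let go; then pick it up afresh, lay it in the two white saddles of the blue sample carrier (either way round), let go, and press the carrier's clear hinged cover down (it has an orange tab) until the catch snaps and holds it fully shut. Leave the petri dish on the riser, the white label roll and the yellow tape roll where they are.

Things in the scene. Friction and masses are not known exactly. Their poses are not given: they have to be found in the camera images.
- sample_tube: White sample tube with a blue cap, 110 mm long, about 30 g; the tube is 16 mm thick, the cap (last 12 mm) 18 mm. It lies on the bench under the riser, near mid-width, cap end sticking out 45 to 53 mm past the riser's front edge. Origin: centre of the closed bottom end (under the riser); z runs along the tube to the cap.
- tube_mid (a point): Point on the tube's axis, halfway along it (55 mm from either end).
- tube_cap (a point): Point on the tube's axis, in the middle of the blue cap (6 mm from the cap end).
- riser: Low white bench riser, fixed: 80 mm deep (x), 130 mm wide (y), 38 mm high; 6 mm board on two 6 mm steel side plates, open in front (-x) and behind, 32 mm clear below, 114 mm between the plates. Origin: centre of its footprint, on the bench. A petri dish stands on it (top 55 mm over the bench).
- carrier: Blue open sample carrier, fixed, 144 mm deep (its x, from latch front to hinge side) by 160 mm wide (its y), walls 6 mm thick and 32 mm high, floor 6 mm thick. Origin: centre of its footprint on the bench. Between the two saddles (y -30 to 30 mm) the tray is open from wall to wall (132 mm in x), so that fingers fit beside the tube.
- bay (a point): Where the middle of a tube lying in both saddles should be (1 to 2 mm lower is usual): carrier frame (0, 0, 21 mm), axes as the carrier's. Two white saddles, each 24 mm long in y, stand at carrier y = -42 and +42 mm: floor at z = 12 mm, cheeks up to z = 29 mm, 28 mm apart with bevelled mouths; they hold a tube lying along y.
- carrier_cover (a joint): Clear cover with a white frame, 90 g, hinged along the carrier's far (+x) rim. Rad: 0 = level and shut, grows as it opens upward, stop at 2.05 (leaning back). A stiff hinge keeps it where it is left. Near 0.08 rad a bead on its front skirt meets a spring catch in the front wall; about 8 N on the tab pushes it past, it snaps to 0 and stays.
- cover_hinge (a point): Middle of the cover's hinge line: carrier frame (72, 0, 34 mm). It turns with the cover.
- cover_tab (a point): Centre of the upper face of the orange thumb tab (22 mm deep, 60 mm wide in y, 6 mm thick) in the middle of the cover's free edge, 164 mm from the hinge line. Cover shut: carrier frame (-92, 0, 40 mm). The cover is 4 mm thick, 160 mm wide; a skirt 50 mm wide hangs 23 mm below it, 9 mm behind the tab's centre.
- petri_dish: Petri dish, 60 mm across, 17 mm high, standing on the riser. Origin: centre of its underside.
- label_roll: Roll of white labels, 56 mm across, 50 mm high, standing on the bench. Origin: centre of its underside.
- tape_roll: Roll of yellow tape, 64 mm across, 19 mm high, flat on the bench. Origin: centre of its underside.

How it is judged:
By the outcome, as a careful person would: the job done as asked, in the order asked, and still so for the second after the job is handed in, with the robot touching nothing.
It also fails if it takes over 72 s, if anything falls off the work surface, if the arm or the gripper's body presses on something with over 40 N, if the wrist force passes 120 N, or if a joint passes its speed limit or range.

## Robot

A 6-joint arm with a two-finger parallel gripper is mounted at the origin on a cart in front of the work surface, level with it; the furniture and walls round the work are solid. World frame = base frame: x ahead of the robot, y to its left, z up, the work surface at z = 0. Lengths are in mm, angles in rad, forces in N, time in s.
With the tool pointing down it reaches from about 350 to 875 mm from the base axis. Payload 4.2 kg.
Tool frame: the origin (TCP) lies midway between the tips of the shut fingers; the grasp point (between the pads) lies 19 mm behind it; y points along the fingers, x is the direction in which the jaws open and shut, and the axes are right-handed (so a half turn about y gives the same grasp; the last joint's range is limited). The gripper opens to 85 mm and grips with 20 to 120 N. Pads are 22 mm wide; open, the fingers measure 114 mm over their backs; the gripper's body (76 mm by 85 mm) begins 54 mm behind the grasp point. The pads swing forward as they close: fully open they stand 13 mm farther back than shut.
Start: joints at [-0.958, 0.385, 0.008, 0, -1.194, -0.259], TCP at [216.555, -586.262, 231.312] pointing down, gripper open.
Joint ranges: [-3.14, 3.14], [-1.21, 2.06], [-1.07, 1.41], [-3.16, 2.05], [-2.99, -0.16], [-3.1, 3.1]. Speed limits (rad/s): [2.79, 2.79, 3.14, 3.14, 3.14, 3.14].

## Interface

Orientations are given as a unit quaternion [x, y, z, w].
In Python, from bench import read_state, get_image, job_done gives the robot as it stands.
- The arm moves only by the tool play_rows, never from a script. Its argument "series" is a list of rows, each a list of 7 numbers: the shift along the tool's x, y, z in m, then the turn, a rotation vector about the tool's x, y, z in rad, then the finger opening in m, from 0 to 0.0854. In form: [[x, y, z, wx, wy, wz, claw], ...]. A call has 1 to 10 rows; each row shifts and turns the pose as measured when the row begins, along the tool's axes as they then stand; what a row does not reach is not made up. A row lasts 1/10 s, in which the tool goes at most 50 mm and 8.59 degrees, less where a joint would pass 70% of its speed; a pose out of reach is approached as far as the arm can. A call with a gripper value outside its range is refused whole. The fingers move at their own pace and stop on an object; the grip force is fixed at half the most. Time passes only in rows, so rows that do not move let the fingers close. It gives the time, the measured TCP pose, the force and the opening at its end, in the units of the state.
- read_state(): the state, without advancing time (a new reading comes with each control period).
- get_image(name): name is "side" or "top" or "wrist"; returns a dict with "color" (384x512x3 uint8, red, green, blue), "intrinsics" (3x3 intrinsics, pixels), "D" ([k1, k2, p1, p2, k3] as OpenCV has them; the pictures are not rectified), "origin" and "orientation" of the camera in the world. Camera axes: x right, y down, z forward; pixel columns grow to the right and rows downward; lengths in mm; the calibration is good to about 2 mm. A picture is of the moment at which its call begins. There is no depth.
- job_done(): hands the job in, once; it reports no verdict.
The state is a dict: "clock": time; "joints": joint angles; "joint_vel": joint speeds; "joint_efforts": joint torques, N m; "position": TCP position; "ee_rot": TCP orientation; "contact_force": force on the tool from outside, world axes, zero at the start; "wrist_torque": the same for the moment, N m; "gripper_width": finger opening in mm.
Only numpy, scipy, OpenCV 4.12 (cv2) and the standard library are available. Lean on these libraries where they do the work, as an engineer would, in place of code of your own. Each camera call takes 0.05 s, during which the arm holds its last target. There are 200 camera calls.

## Working session

There is one attempt and no reset: what is moved stays moved. The work goes in short steps, Python scripts to look and compute and a tool call to move; the robot and the scene stay as the last step left them, time stands still between calls to the robot, and variables do not carry over. Pictures are saved under pics/ and viewed, about 8 in all and at most 12, crops included, and the job is handed in when it is done.

Besides the shell and the picture viewer there is one more tool, called after "Emit:" by a JSON object that holds its "name" and its "arguments", one argument or row to a line. play_rows: Moves the arm, as the interface text tells. Its arguments: {"type":"object","properties":{"series":{"type":"array","items":{"type":"array","items":{"type":"number"}}}},"required":["series"]}

```bash
mkdir -p pics; ls
cat > h.py <<'E'
import numpy as np, cv2
from scipy.spatial.transform import Rotation as R
from bench import read_state, get_image, job_done
def cam(im):
    o=im["orientation"]; o=np.array(o,float)
    Rm=R.from_quat(o).as_matrix() if o.size==4 else o.reshape(3,3)
    return np.array(im["intrinsics"],float).reshape(3,3),np.array(im["D"],float),np.array(im["origin"],float),Rm
def px2w(im,uv,z):
    K,D,o,Rm=cam(im); p=cv2.undistortPoints(np.array(uv,float).reshape(-1,1,2),K,D).reshape(-1,2)
    d=np.c_[p,np.ones(len(p))]@Rm.T
    s=(np.broadcast_to(z,len(p))-o[2])/d[:,2]; return o+d*s[:,None]
def w2px(im,P):
    K,D,o,Rm=cam(im); q=(np.array(P,float).reshape(-1,3)-o)@Rm
    return cv2.projectPoints(q,np.zeros(3),np.zeros(3),K,D)[0].reshape(-1,2)
def save(im,f,crop=None,s=1.5):
    c=im["color"][:,:,::-1]
    if crop: c=c[crop[1]:crop[3],crop[0]:crop[2]]
    cv2.imwrite("pics/"+f,cv2.resize(c,None,fx=s,fy=s,interpolation=cv2.INTER_CUBIC))
E
python3 - <<'E'
from h import *
import pickle
for n in("top","side"):
    im=get_image(n); save(im,n+"0.png"); pickle.dump(im,open(n+"0.pkl","wb")); print(n,im["origin"],im["orientation"],im["intrinsics"],im["D"])
print(read_state())
E
```

```text
pics
top [348.89348744 175.0589867  915.65812059] [-0.69974042  0.71028886 -0.06017062  0.04725016] [[370.96461128   0.         255.09970321]
 [  0.         370.96461128 192.15370512]
 [  0.           0.           1.        ]] [-0.10110519  0.          0.          0.          0.        ]
side [237.32488142 869.4999308  627.83982458] [-0.14562881  0.88043012 -0.44437066  0.07854787] [[497.45185066   0.         260.09304774]
 [  0.         497.45185066 182.28116812]
 [  0.           0.           1.        ]] [0.07474316 0.         0.         0.         0.        ]
{'clock': 0.1, 'joints': array([-9.58411020e-01,  3.85528978e-01,  6.78461308e-03, -4.17444607e-04,
       -1.19399771e+00, -2.58608826e-01]), 'joint_vel': array([-0.00049101, -0.00278373,  0.00224226,  0.00126387, -0.00072677,
        0.00050555]), 'joint_efforts': array([-9.03765340e-04, -3.93319881e+01,  1.88930047e+01,  4.19791371e+00,
       -2.54239079e-03,  4.18831945e-06]), 'position': array([ 216.37206214, -585.81232921,  230.3124576 ]), 'ee_rot': array([ 0.40365965,  0.58051491, -0.57978552, -0.40485808]), 'contact_force': array([-0.51150914,  0.31238824, -0.12332661]), 'wrist_torque': array([-0.02842914,  0.02551275, -0.09001553]), 'gripper_width': 85.47803987004617}
```

View pics/top0.png

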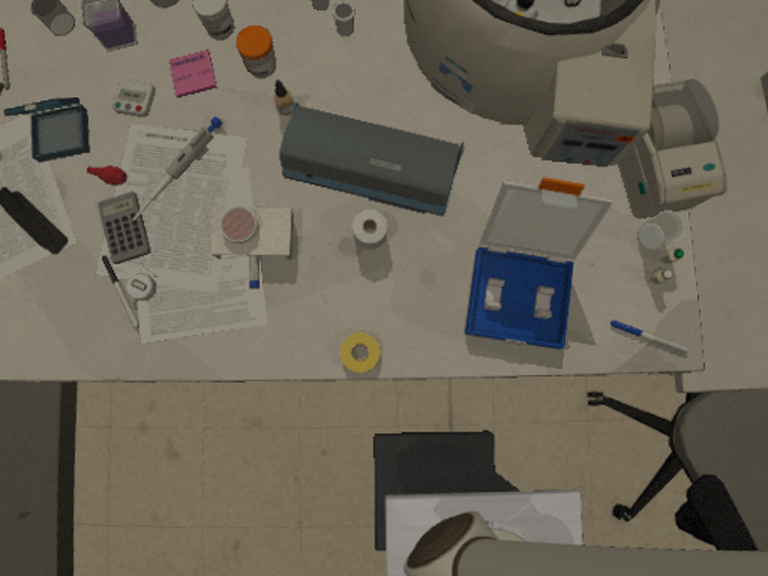

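View pics/side0.png

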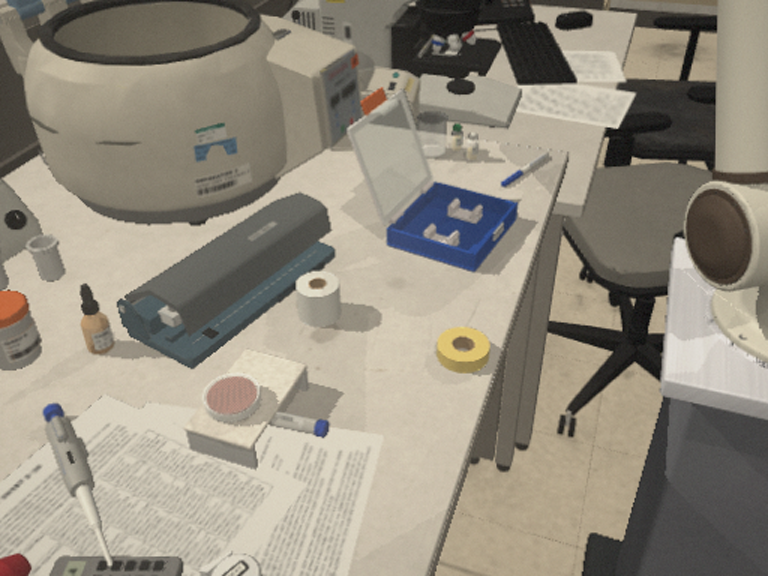

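Top view (1.5x pixels): riser spans about (212–292, 207–258), the blue cap is at about (254,282), carrier corners are (467,343), (566,347), (573,262), (477,249), and the open cover's tab is at (562,186). In the side view the cap is at (321,428) and the tab at (374,102).

Run:
```python
from h import *
import pickle
t=pickle.load(open("top0.pkl","rb")); s=pickle.load(open("side0.pkl","rb"))
for n,im in(("top",t),("side",s)):
    h=cv2.cvtColor(im["color"],cv2.COLOR_RGB2HSV)
    m=cv2.inRange(h,(105,110,50),(128,255,255)); 
    k,l,st,c=cv2.connectedComponentsWithStats(m)
    for i in range(1,k):
        if st[i,4]>20:
            print(n,st[i],c[i].round(1))
            if st[i,4]>1500:
                cnt=cv2.findContours((l==i).astype(np.uint8),0,2)[0]; cnt=max(cnt,key=cv2.contourArea)
                b=cv2.approxPolyDP(cv2.convexHull(cnt),3,True).reshape(-1,2); 
                print("poly",b.tolist()); print(px2w(im,b,32).round(0).tolist()); print(px2w(im,b,0).round(0).tolist())
T=lambda pts,z:print(px2w(t,np.array(pts)/1.5,z).round(1).tolist())
S=lambda pts,z:print(px2w(s,np.array(pts)/1.5,z).round(1).tolist())
print("cap");T([(254,282),(254,287),(254,259)],9);S([(321,428)],9)
print("riser top");T([(212,254),(292,257),(292,209)],38);S([(187,428),(256,447),(308,367),(250,351)],38)
print("roll");T([(370,226)],50);S([(318,283)],50);T([(360,353)],19);S([(463,342)],19)
# tab triangulation
def ray(im,uv):
    K,D,o,Rm=cam(im);p=cv2.undistortPoints(np.array([[uv]],float),K,D).ravel();d=Rm@[p[0],p[1],1];return o,d/np.linalg.norm(d)
def tri(a,b):
    o1,d1=ray(t,np.array(a)/1.5);o2,d2=ray(s,np.array(b)/1.5)
    x=np.linalg.lstsq(np.c_[d1,-d2],o2-o1,rcond=None)[0];p,q=o1+x[0]*d1,o2+x[1]*d2;print(((p+q)/2).round(1),np.linalg.norm(p-q).round(1))
tri((562,186),(374,102));tri((254,282),(321,428));tri((254,284.5),(321,428))
save(t,"cc.png",(300,105,400,245),4)
```

```text
top [139  78   8  10  43] [142.7  82.2]
top [ 310  165   72   67 3283] [346.1 198.5]
poly [[319, 165], [381, 175], [375, 231], [310, 221]]
[[549.0, -0.0, 32.0], [523.0, -154.0, 32.0], [385.0, -130.0, 32.0], [413.0, 27.0, 32.0]]
[[557.0, -6.0, 0.0], [529.0, -166.0, 0.0], [387.0, -141.0, 0.0], [415.0, 22.0, 0.0]]
top [167 187   6   5  25] [169.2 189. ]
top [407 214  21  10  77] [417.5 218.6]
side [335 114  13  10  43] [340.8 118.5]
side [ 258  122   86   58 2499] [301.9 150.8]
poly [[258, 152], [290, 122], [343, 136], [342, 147], [316, 179], [260, 163]]
[[548.0, 1.0, 32.0], [518.0, -149.0, 32.0], [384.0, -124.0, 32.0], [377.0, -77.0, 32.0], [402.0, 59.0, 32.0], [529.0, 40.0, 32.0]]
[[564.0, -46.0, 0.0], [533.0, -203.0, 0.0], [392.0, -177.0, 0.0], [384.0, -127.0, 0.0], [411.0, 16.0, 0.0], [545.0, -4.0, 0.0]]
side [ 29 270   9   8  40] [ 32.9 272.5]
side [210 281   7   9  42] [213.  284.3]
cap
[[501.1, 369.9, 9.0], [492.7, 369.8, 9.0], [539.9, 370.7, 9.0]]
[[495.7, 368.8, 9.0]]
riser top
[[543.1, 433.3, 38.0], [536.1, 303.0, 38.0], [616.3, 303.9, 38.0]]
[[615.5, 435.6, 38.0], [535.9, 436.0, 38.0], [533.9, 313.0, 38.0], [609.3, 309.6, 38.0]]
roll
[[582.6, 176.7, 50.0]]
[[579.6, 177.8, 50.0]]
[[381.6, 195.5, 19.0]]
[[381.8, 194.8, 19.0]]
[600.7 -93.3 182.1] 3.9
[498.4 369.1   9.2] 5.4
[496.1 369.5   9.8] 1.4
```

View pics/cc.png

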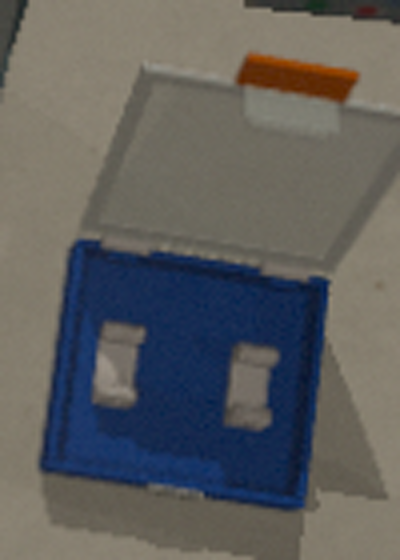

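The crop shows the carrier yawed about -10° with its centre near (467,-64). Both saddles are empty at crop pixels (118,365) and (250,385), and the cover leans back to about 1.98 rad with its orange tab at the top. The riser and tube measurements fit the given sizes, so I'll plan the first move.

```bash
cat >> h.py <<'E'
def axes(): 
    s=read_state(); return np.array(s["position"]),R.from_quat(s["ee_rot"]).as_matrix(),s
def goal(P,yaw,tilt=None):
    """shift (m, tool axes) and rotvec to reach P with tool down, jaw axis (tool x) at world angle yaw (or +pi)"""
    p,M,s=axes(); best=None
    for k in(0,np.pi):
        a=yaw+k; x=np.array([np.cos(a),np.sin(a),0]); y=np.array([0,0,-1.]); T=np.c_[x,y,np.cross(x,y)]
        rv=R.from_matrix(M.T@T).as_rotvec()
        print("shift",(M.T@(np.array(P)-p)/1000).round(4),"rot",rv.round(3),"after-rot shift",(T.T@(np.array(P)-p)/1000).round(4))
    print("pos",p.round(1),"toolx",M[:,0].round(3),"tooly",M[:,1].round(3),"j",np.round(s["joints"],2),"F",np.round(s["contact_force"],1),"w",round(s["gripper_width"],1),"t",s["clock"])
E
python3 - <<'E'
from h import *
import pickle
t=pickle.load(open("top0.pkl","rb")); s=pickle.load(open("side0.pkl","rb"))
print("saddle",px2w(t,[(329.5,196.25),(362.5,201.25)],20).round(1).tolist())
for z in(0,100,200): print("box",z,px2w(t,np.array([(530,155),(578,163),(625,165),(548,100),(505,115)])/1.5,z).round(0)[:,:2].tolist())
for z in(0,100,200): print("boxs",z,px2w(s,np.array([(325,170),(360,120),(345,75)])/1.5,z).round(0)[:,:2].tolist())
goal([514,370,100],np.pi/2+.02)
E
```

```text
saddle [[473.4, -25.2, 20.0], [459.7, -107.1, 20.0]]
box 0 [[723.0, -106.0], [708.0, -192.0], [706.0, -279.0], [829.0, -147.0], [799.0, -66.0]]
box 100 [[682.0, -76.0], [669.0, -152.0], [667.0, -229.0], [777.0, -112.0], [750.0, -40.0]]
box 200 [[641.0, -45.0], [630.0, -112.0], [628.0, -180.0], [724.0, -77.0], [700.0, -14.0]]
boxs 0 [[728.0, -187.0], [743.0, -397.0], [856.0, -602.0]]
boxs 100 [[650.0, -19.0], [662.0, -195.0], [758.0, -368.0]]
boxs 200 [[572.0, 149.0], [582.0, 7.0], [659.0, -133.0]]
shift [ 0.7933  0.1318 -0.6102] rot [-0.     0.334  0.002] after-rot shift [ 0.9497  0.1303 -0.3167]
shift [ 0.7933  0.1318 -0.6102] rot [ 3.000e-03 -2.808e+00  1.000e-03] after-rot shift [-0.9497  0.1303  0.3167]
pos [ 216.4 -585.8  230.3] toolx [-0.346  0.938  0.002] tooly [-0.001  0.002 -1.   ] j [-0.96  0.39  0.01 -0.   -1.19 -0.26] F [-0.5  0.3 -0.1] w 85.5 t 0.1
```

Emit:
{"name": "play_rows", "arguments": {
  "series": [
    [0,0,0,0,0.111,0,0.05],
    [0,0,0,0,0.111,0,0.05],
    [0,0,0,0,0.111,0,0.05],
    [0.045,0,-0.015,0,0,0,0.05],
    [0.045,0,-0.015,0,0,0,0.05],
    [0.045,0,-0.015,0,0,0,0.05],
    [0.045,0,-0.015,0,0,0,0.05],
    [0.045,0,-0.015,0,0,0,0.05],
    [0.045,0,-0.015,0,0,0,0.05],
    [0.045,0,-0.015,0,0,0,0.05]
  ]
}}

```text
clock: 1.1
position: [319.7, -262.4, 224.2]
ee_rot: [-0.497, -0.499, 0.498, 0.506]
contact_force: [1.8, 0.2, 0.1]
gripper_width: 50.2
```

Emit:
{"name": "play_rows", "arguments": {
  "series": [
    [0.045,0,-0.015,0,0,0,0.05],
    [0.045,0,-0.015,0,0,0,0.05],
    [0.045,0,-0.015,0,0,0,0.05],
    [0.045,0,-0.015,0,0,0,0.05],
    [0.045,0,-0.015,0,0,0,0.05],
    [0.045,0,-0.015,0,0,0,0.05],
    [0.045,0,-0.015,0,0,0,0.05],
    [0.045,0,-0.015,0,0,0,0.05],
    [0.045,0,-0.015,0,0,0,0.05],
    [0.045,0,-0.015,0,0,0,0.05]
  ]
}}

```text
clock: 2.1
position: [470.8, 206.6, 228.5]
ee_rot: [-0.496, -0.501, 0.498, 0.506]
contact_force: [1.2, -0.6, 0.7]
gripper_width: 50.1
```

```bash
python3 -c "
from h import *
goal([514,370,100],np.pi/2+.02)"
```

```text
shift [ 0.1619  0.1303 -0.0437] rot [-0.007 -0.023  0.012] after-rot shift [ 0.1625  0.1285 -0.0465]
shift [ 0.1619  0.1303 -0.0437] rot [-0.019  3.119 -0.011] after-rot shift [-0.1625  0.1285  0.0465]
pos [470.8 206.6 228.5] toolx [0.003 1.    0.012] tooly [-0.007  0.012 -1.   ] j [ 0.72  0.2  -0.26 -0.02 -1.11 -2.29] F [ 1.2 -0.6  0.7] w 50.1 t 2.1
```

Emit:
{"name": "play_rows", "arguments": {
  "series": [
    [0.041,0.02,-0.011,0,-0.023,0,0.05],
    [0.041,0.02,-0.012,0,0,0,0.05],
    [0.041,0.02,-0.012,0,0,0,0.05],
    [0.04,0.02,-0.012,0,0,0,0.05],
    [0,0.02,0,0,0,0,0.05],
    [0,0,0,0,0,0,0.05],
    [0,0,0,0,0,0,0.05]
  ]
}}

```text
clock: 2.8
position: [515.7, 384.8, 123.1]
ee_rot: [0.489, 0.507, -0.506, -0.497]
contact_force: [-0.4, 0.7, -0.2]
gripper_width: 49.9
```

```bash
python3 -c "
from h import *
import pickle
goal([514,370,60],np.pi/2+.02)
im=get_image('wrist');save(im,'w1.png');pickle.dump(im,open('w1.pkl','wb'))"
```

```text
shift [-0.0154  0.063   0.0016] rot [-0.008  0.008  0.01 ] after-rot shift [-0.0148  0.0631  0.002 ]
shift [-0.0154  0.063   0.0016] rot [ 0.015 -3.134  0.012] after-rot shift [ 0.0148  0.0631 -0.002 ]
pos [515.7 384.8 123.1] toolx [-0.028  1.     0.01 ] tooly [-0.008  0.01  -1.   ] j [ 0.89  0.5  -0.08 -0.01 -0.98 -2.42] F [-0.4  0.7 -0.2] w 49.9 t 2.8
```

View pics/w1.png

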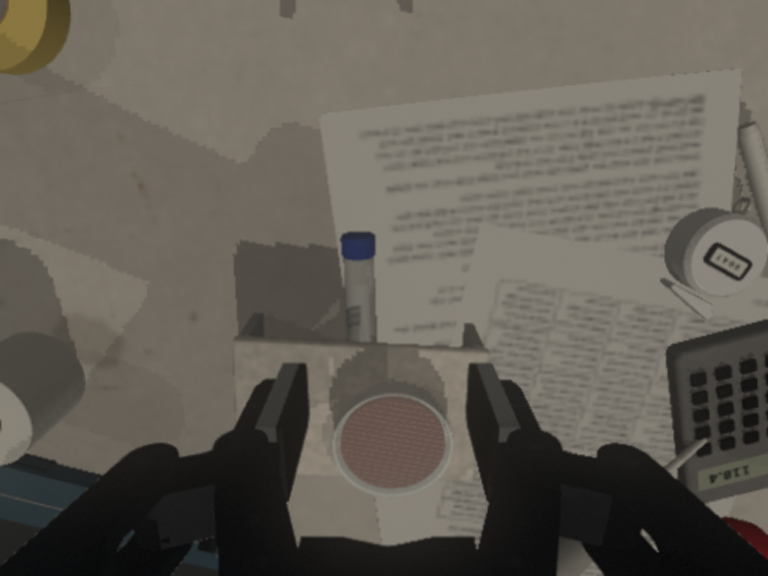

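Wrist view: the cap's front end is at (358,236), the tube meets the riser edge at (360,340), and nothing lies beside it.

```bash
python3 -c "
from h import *
import pickle
im=pickle.load(open('w1.pkl','rb'))
print(px2w(im,np.array([(358,234),(358,250),(360,300),(360,335)])/1.5,10).round(1)); print(px2w(im,np.array([(236,345),(490,352)])/1.5,38).round(1))"
```

```text
[[492.  369.6  10. ]
 [500.6 369.7  10. ]
 [528.3 371.1  10. ]
 [548.9 371.3  10. ]]
[[543.6 310.7  38. ]
 [544.5 437.5  38. ]]
```

Emit:
{"name": "play_rows", "arguments": {
  "series": [
    [-0.0148,0.02,0.002,-0.008,0,0.01,0.05],
    [0,0.03,0,0,0,0,0.05],
    [0,0.015,0,0,0,0,0.05],
    [0,0,0,0,0,0,0.05],
    [0,0,0,0,0,0,0.05]
  ]
}}

```text
clock: 3.35
position: [517.3, 368.4, 66.1]
ee_rot: [0.494, 0.511, -0.501, -0.494]
contact_force: [-0.1, 0.2, 0.1]
gripper_width: 49.9
```

```bash
python3 -c "
from h import *
goal([513,370.3,4],np.pi/2+.03)"
```

```text
shift [0.0014 0.0621 0.0049] rot [ 0.011 -0.006  0.009] after-rot shift [0.002  0.0621 0.0042]
shift [0.0014 0.0621 0.0049] rot [-0.015  3.136  0.017] after-rot shift [-0.002   0.0621 -0.0042]
pos [517.3 368.4  66.1] toolx [-0.024  1.     0.009] tooly [ 0.011  0.01  -1.   ] j [ 0.87  0.55 -0.18  0.   -0.83 -2.42] F [-0.1  0.2  0.1] w 49.9 t 3.35
```

Emit:
{"name": "play_rows", "arguments": {
  "series": [
    [0.002,0.02,0.004,0.011,0,0.009,0.05],
    [0,0.02,0,0,0,0,0.05],
    [0,0.015,0,0,0,0,0.05],
    [0,0.006,0,0,0,0,0.05],
    [0,0,0,0,0,0,0.05],
    [0,0,0,0,0,0,0.05]
  ]
}}

```text
clock: 3.95
position: [516.2, 373.6, 8.6]
ee_rot: [0.494, 0.51, -0.502, -0.494]
contact_force: [-0.1, 0.2, -0.2]
gripper_width: 50.1
```

```bash
python3 -c "
from h import *
goal([513,370.3,4],np.pi/2+.03)"
```

```text
shift [-0.0033  0.0045  0.0033] rot [ 0.007 -0.006  0.008] after-rot shift [-0.0032  0.0046  0.0033]
shift [-0.0033  0.0045  0.0033] rot [-0.013  3.135  0.011] after-rot shift [ 0.0032  0.0046 -0.0033]
pos [516.2 373.6   8.6] toolx [-0.024  1.     0.008] tooly [ 0.007  0.009 -1.   ] j [ 0.88  0.62 -0.21 -0.   -0.73 -2.43] F [-0.1  0.2 -0.2] w 50.1 t 3.95
```

Emit:
{"name": "play_rows", "arguments": {
  "series": [
    [-0.0035,0.005,0.0035,0.007,0,0.008,0.05],
    [0,0.001,0,0,0,0,0.03],
    [0,0,0,0,0,0,0.0],
    [0,0,0,0,0,0,0.0],
    [0,0,0,0,0,0,0.0],
    [0,0,0,0,0,0,0.0],
    [0,0,0,0,0,0,0.0]
  ]
}}

```text
clock: 4.65
position: [513.5, 371.0, 4.8]
ee_rot: [0.494, 0.507, -0.505, -0.494]
contact_force: [0.2, 0.3, 0.3]
gripper_width: 14.0
```

```bash
python3 -c "
from h import *
goal([423,370.3,8],np.pi/2+.03)"
```

```text
shift [ 0.0015 -0.0035  0.0905] rot [ 0.003 -0.006  0.003] after-rot shift [ 0.0021 -0.0032  0.0905]
shift [ 0.0015 -0.0035  0.0905] rot [-0.005  3.136  0.004] after-rot shift [-0.0021 -0.0032 -0.0905]
pos [513.5 371.    4.8] toolx [-0.024  1.     0.003] tooly [ 0.003  0.003 -1.   ] j [ 0.88  0.63 -0.22  0.   -0.72 -2.43] F [0.2 0.3 0.3] w 14.0 t 4.65
```

Emit:
{"name": "play_rows", "arguments": {
  "series": [
    [0,-0.004,0,0,0,0,0.0],
    [0,0,0.01,0,0,0,0.0],
    [0,0,0.015,0,0,0,0.0],
    [0,0,0.015,0,0,0,0.0],
    [0,0,0.015,0,0,0,0.0],
    [0,0,0.015,0,0,0,0.0],
    [0,0,0.015,0,0,0,0.0],
    [0,0,0.012,0,0,0,0.0],
    [0,0,0,0,0,0,0.0],
    [0,0,0,0,0,0,0.0]
  ]
}}

```text
clock: 5.65
position: [409.0, 367.6, 9.5]
ee_rot: [0.494, 0.507, -0.505, -0.494]
contact_force: [-0.1, -0.1, 0.7]
gripper_width: 13.8
```

```bash
python3 -c "
from h import *
import pickle
goal([418,370.3,5],np.pi/2+.03)
a=get_image('side');b=get_image('wrist')
c=np.hstack([a['color'][150:384,60:345],b['color'][100:334,100:400]]);save({'color':c},'p2.png',None,1.35);pickle.dump(b,open('w2.pkl','wb'))"
```

```text
shift [ 0.0024  0.0046 -0.0091] rot [ 0.002 -0.006  0.003] after-rot shift [ 0.0024  0.0045 -0.0091]
shift [ 0.0024  0.0046 -0.0091] rot [-0.005  3.136  0.004] after-rot shift [-0.0024  0.0045  0.0091]
pos [409.  367.6   9.5] toolx [-0.024  1.     0.003] tooly [ 0.002  0.003 -1.   ] j [ 1.03  0.52 -0.43  0.   -0.61 -2.57] F [-0.1 -0.1  0.7] w 13.8 t 5.65
```

View pics/p2.png

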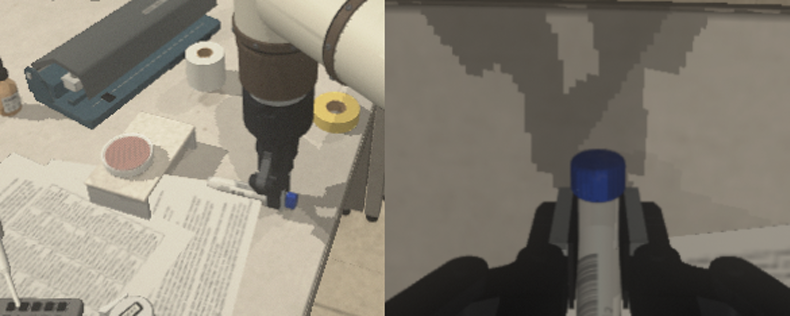

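The left half (side view) shows the tube drawn clear of the riser and held level in the jaws. In the right half (wrist view) it sits straight between the pads, cap at about (598,170). Next I lower it and let go.

Emit:
{"name": "play_rows", "arguments": {
  "series": [
    [0,0.004,0,0,0,0,0.0],
    [0,0.001,0,0,0,0,0.0],
    [0,0,0,0,0,0,0.02],
    [0,0,0,0,0,0,0.03],
    [0,0,0,0,0,0,0.05],
    [0,0,0,0,0,0,0.05],
    [0,0,0,0,0,0,0.05]
  ]
}}

```text
clock: 6.45
position: [411.4, 367.7, 3.7]
ee_rot: [0.494, 0.507, -0.503, -0.495]
contact_force: [-0.5, 0.4, 0.1]
gripper_width: 50.4
```

Emit:
{"name": "play_rows", "arguments": {
  "series": [
    [0,-0.03,0,0,0,0,0.05],
    [0,-0.04,-0.01,0,0,0,0.05],
    [0,-0.04,-0.02,0,0,0,0.05],
    [0,-0.01,-0.04,0,0,0,0.05],
    [0,0,0,0,0,0,0.05],
    [0,0,0,0,0,0,0.05],
    [0,0,0,0,0,0,0.05]
  ]
}}

```text
clock: 7.15
position: [482.0, 367.5, 127.6]
ee_rot: [0.495, 0.506, -0.505, -0.494]
contact_force: [0.1, -0.2, -0.5]
gripper_width: 50.2
```

```bash
python3 -c "
from h import *
import pickle
goal([442,368,60],np.pi/2+.03)
b=get_image('wrist');save(b,'w3.png');pickle.dump(b,open('w3.pkl','wb'))"
```

```text
shift [0.0013 0.0675 0.0401] rot [ 0.002 -0.008  0.   ] after-rot shift [0.0017 0.0676 0.04  ]
shift [0.0013 0.0675 0.0401] rot [-1.000e-03  3.134e+00  3.000e-03] after-rot shift [-0.0017  0.0676 -0.04  ]
pos [482.  367.5 127.6] toolx [-0.022  1.     0.   ] tooly [ 0.002  0.    -1.   ] j [ 0.92  0.44 -0.18  0.   -0.95 -2.47] F [ 0.1 -0.2 -0.5] w 50.2 t 7.15
```

View pics/w3.png

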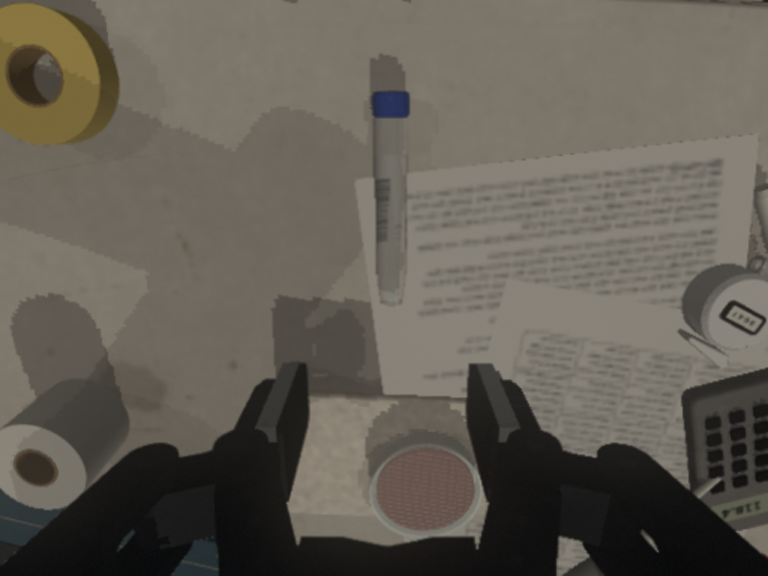

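The tube lies free on the open bench, cap end at (391,92) and bottom end at (391,303). The petri dish, label roll and tape roll are undisturbed.

```bash
python3 -c "
from h import *
import pickle
im=pickle.load(open('w3.pkl','rb'))
p=px2w(im,np.array([(391,92),(391,300)])/1.5,9);print(p.round(1),np.linalg.norm(p[1]-p[0]));m=p.mean(0);d=p[1]-p[0];y=np.arctan2(d[1],d[0]);print(m,y)
goal([m[0],m[1],30],np.pi/2+y)"
```

```text
[[389.4 367.    9. ]
 [497.4 369.5   9. ]] 108.05843224600059
[443.38270934 368.24693663   9.        ] 0.02358862156471219
shift [0.0017 0.0973 0.0384] rot [ 0.001 -0.001 -0.   ] after-rot shift [0.0018 0.0974 0.0382]
shift [0.0017 0.0973 0.0384] rot [0.00e+00 3.14e+00 2.00e-03] after-rot shift [-0.0018  0.0974 -0.0382]
pos [481.7 367.4 127.4] toolx [-0.022  1.    -0.   ] tooly [ 0.001 -0.    -1.   ] j [ 0.92  0.44 -0.18  0.   -0.95 -2.47] F [-0.6  0.7 -0. ] w 49.8 t 7.2
```

Emit:
{"name": "play_rows", "arguments": {
  "series": [
    [0.001,0.03,0.039,0,0,0,0.05],
    [0,0.03,0,0,0,0,0.05],
    [0,0.03,0,0,0,0,0.05],
    [0,0.015,0,0,0,0,0.05],
    [0,0,0,0,0,0,0.05],
    [0,0,0,0,0,0,0.05]
  ]
}}

```text
clock: 7.8
position: [436.1, 365.6, 16.8]
ee_rot: [-0.494, -0.504, 0.509, 0.492]
contact_force: [-0.2, 0.6, 0.9]
gripper_width: 49.9
```

```bash
python3 -c "
from h import *
goal([443.4,368.2,4],np.pi/2+.0236)"
```

```text
shift [ 0.0025  0.0128 -0.0074] rot [-0.003  0.004 -0.006] after-rot shift [ 0.0024  0.0128 -0.0074]
shift [ 0.0025  0.0128 -0.0074] rot [-0.01  -3.138  0.005] after-rot shift [-0.0024  0.0128  0.0074]
pos [436.1 365.6  16.8] toolx [-0.027  1.    -0.006] tooly [-0.003 -0.006 -1.   ] j [ 0.98  0.53 -0.37  0.   -0.67 -2.53] F [-0.2  0.6  0.9] w 49.9 t 7.8
```

Emit:
{"name": "play_rows", "arguments": {
  "series": [
    [0.0025,0.01,-0.0074,0,0,-0.006,0.05],
    [0,0.003,0,0,0,0,0.05],
    [0,0,0,0,0,0,0.03],
    [0,0,0,0,0,0,0.0],
    [0,0,0,0,0,0,0.0],
    [0,0,0,0,0,0,0.0],
    [0,0,0,0,0,0,0.0]
  ]
}}

```text
clock: 8.5
position: [445.3, 370.2, 6.2]
ee_rot: [0.492, 0.508, -0.505, -0.494]
contact_force: [0.7, -0.2, -0.2]
gripper_width: 13.7
```

```bash
python3 -c "
from h import *
goal([443.4,368.2,120],-.17)"
```

```text
shift [-0.0014 -0.1138  0.0019] rot [-0.004  1.768  0.005] after-rot shift [-0.0015 -0.1138 -0.0023]
shift [-0.0014 -0.1138  0.0019] rot [ 0.004 -1.373  0.004] after-rot shift [ 0.0015 -0.1138  0.0023]
pos [445.3 370.2   6.2] toolx [-0.027  1.     0.005] tooly [ 0.001  0.005 -1.   ] j [ 0.97  0.56 -0.36 -0.   -0.65 -2.51] F [ 0.7 -0.2 -0.2] w 13.7 t 8.5
```

Emit:
{"name": "play_rows", "arguments": {
  "series": [
    [0,-0.02,0,0,0,0,0.0],
    [0,-0.04,0,0,0,0,0.0],
    [0,-0.04,0,0,-0.137,0,0.0],
    [0,-0.02,0,0,-0.137,0,0.0],
    [0,0,0,0,-0.137,0,0.0],
    [0,0,0,0,-0.137,0,0.0],
    [0,0,0,0,-0.137,0,0.0],
    [0,0,0,0,-0.137,0,0.0],
    [0,0,0,0,-0.137,0,0.0],
    [0,0,0,0,-0.137,0,0.0]
  ]
}}

```text
clock: 9.5
position: [444.3, 368.8, 132.2]
ee_rot: [0.142, 0.695, -0.691, -0.142]
contact_force: [0.6, 0.4, -0.4]
gripper_width: 13.9
```

```bash
python3 -c "
from h import *
goal([467,-65,130],-.17)"
```

```text
shift [-0.1912 -0.0005  0.39  ] rot [-2.000e-03  2.908e+00  9.000e-03] after-rot shift [ 0.0957  0.0022 -0.4237]
shift [-0.1912 -0.0005  0.39  ] rot [ 0.006 -0.234  0.001] after-rot shift [-0.0957  0.0022  0.4237]
pos [444.3 368.8 132.2] toolx [-0.92   0.393  0.002] tooly [ 0.001  0.006 -1.   ] j [ 0.97  0.39 -0.25 -0.   -0.92 -1.37] F [ 0.6  0.4 -0.4] w 13.9 t 9.5
```

Emit:
{"name": "play_rows", "arguments": {
  "series": [
    [0,0,0,0.003,-0.117,0,0.0],
    [0,0,0,0.003,-0.117,0,0.0],
    [-0.01,0,0.044,0,0,0,0.0],
    [-0.01,0,0.044,0,0,0,0.0],
    [-0.01,0,0.044,0,0,0,0.0],
    [-0.01,0,0.044,0,0,0,0.0],
    [-0.01,0,0.044,0,0,0,0.0],
    [-0.01,0,0.044,0,0,0,0.0],
    [-0.01,0,0.044,0,0,0,0.0],
    [-0.01,0,0.044,0,0,0,0.0]
  ]
}}

```text
clock: 10.5
position: [469.2, 1.7, 132.2]
ee_rot: [0.052, 0.707, -0.704, -0.05]
contact_force: [1.2, -0.1, -0.8]
gripper_width: 13.6
```

Emit:
{"name": "play_rows", "arguments": {
  "series": [
    [-0.008,0,0.035,0,0,0,0.0],
    [-0.008,0,0.025,0,0,0,0.0],
    [0,0,0,0,0,0,0.0],
    [0,0,0,0,0,0,0.0]
  ]
}}

```text
clock: 10.9
position: [474.8, -67.5, 132.4]
ee_rot: [0.055, 0.707, -0.704, -0.053]
contact_force: [0.1, -0.5, -1.0]
gripper_width: 13.8
```

```bash
python3 -c "
from h import *
import pickle
goal([467,-65,130],-.17)
b=get_image('wrist');save(b,'w4.png');pickle.dump(b,open('w4.pkl','wb'))"
```

```text
shift [ 0.0081  0.0024 -0.0013] rot [-0.005 -3.125 -0.007] after-rot shift [-0.0082  0.0024  0.0011]
shift [ 0.0081  0.0024 -0.0013] rot [ 0.005  0.017 -0.003] after-rot shift [ 0.0082  0.0024 -0.0011]
pos [474.8 -67.5 132.4] toolx [-0.988  0.153 -0.003] tooly [ 0.004  0.004 -1.   ] j [ 0.2   0.24 -0.48 -0.   -0.84 -0.35] F [ 0.1 -0.5 -1. ] w 13.8 t 10.9
```

View pics/w4.png

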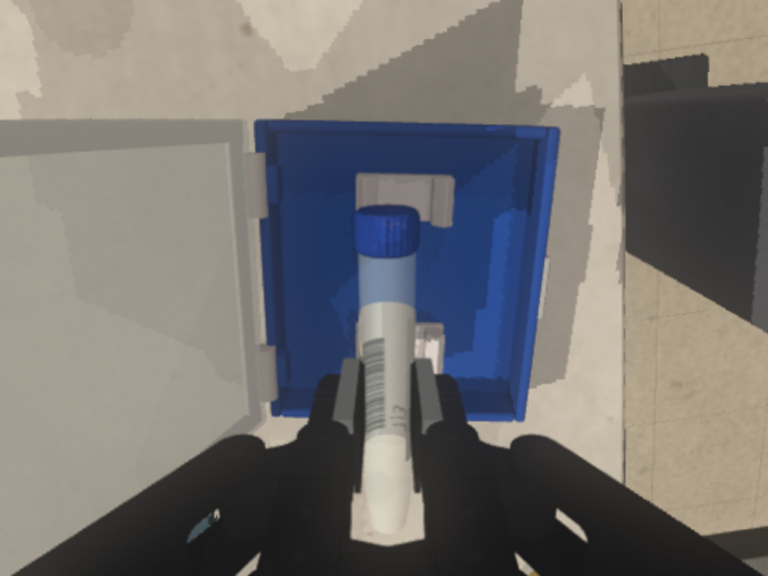

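Wrist view: the tube is held straight, with the cap toward carrier -y. The carrier rim's far corners are at (255,121) and (558,129), and the -y saddle cheeks' outer edges at (356,173) and (454,177). Next I compute the bay from these.

```bash
python3 -c "
from h import *
import pickle
im=pickle.load(open('w4.pkl','rb'))
f=lambda pts,z:px2w(im,np.array(pts)/1.5,z).round(1)[:,:2].tolist()
print('rim',f([(255,121),(558,129),(524,420),(270,416)],32))
print('saddle -y outer top corners',f([(356,173),(454,177),(453,227)],29))
print('saddle+y',f([(444,324),(446,373)],29))
c=np.array([467,-65.]);yw=-.17
for (cx,cy,yw) in((467,-65,-.17),(467,-65,-.18),(468,-66,-.175)):
  Z=R.from_euler('z',yw).as_matrix();P=lambda x,y,z:Z@[x,y,z]+[cx,cy,0]
  print((w2px(im,[P(72,-80,32),P(-72,-80,32),P(-72,80,32),P(-14,-54,29),P(14,-54,29),P(-14,54,29)])*1.5).round(0).tolist())
print('tube axis at tube height ~136:',f([(387,207),(388,515)],135.5))
"
```

```text
rim [[524.1, -156.3], [385.7, -131.3], [412.1, 22.9], [552.8, -1.3]]
saddle -y outer top corners [[482.1, -125.3], [435.8, -116.2], [439.1, -92.0]]
saddle+y [[449.6, -40.8], [452.0, -11.7]]
[[254.0, 122.0], [565.0, 127.0], [529.0, 424.0], [437.0, 180.0], [379.0, 179.0], [428.0, 379.0]]
[[256.0, 120.0], [566.0, 129.0], [527.0, 425.0], [438.0, 181.0], [380.0, 179.0], [427.0, 379.0]]
[[253.0, 119.0], [563.0, 126.0], [526.0, 423.0], [435.0, 179.0], [377.0, 178.0], [425.0, 378.0]]
tube axis at tube height ~136: [[466.8, -124.5], [482.9, -18.5]]
```

Emit:
{"name": "play_rows", "arguments": {
  "series": [
    [0.0067,0.02,-0.005,0.005,0.017,-0.003,0.0],
    [0,0.03,0,0,0,0,0.0],
    [0,0.02,0,0,0,0,0.0],
    [0,0,0,0,0,0,0.0],
    [0,0,0,0,0,0,0.0]
  ]
}}

```text
clock: 11.45
position: [470.9, -56.3, 62.7]
ee_rot: [0.059, 0.705, -0.705, -0.055]
contact_force: [0.3, 0.3, 0.3]
gripper_width: 13.5
```

```bash
python3 -c "
from h import *
goal([468.5,-63.5,18],-.17)"
```

```text
shift [0.0015 0.0446 0.0076] rot [-9.000e-03 -3.134e+00 -2.000e-03] after-rot shift [-0.0012  0.0447 -0.0075]
shift [0.0015 0.0446 0.0076] rot [ 0.001  0.008 -0.006] after-rot shift [0.0012 0.0447 0.0075]
pos [470.9 -56.3  62.7] toolx [-0.987  0.161 -0.006] tooly [ 0.006  0.    -1.   ] j [ 0.23  0.34 -0.58  0.   -0.65 -0.39] F [0.3 0.3 0.3] w 13.5 t 11.45
```

Emit:
{"name": "play_rows", "arguments": {
  "series": [
    [0.001,0.01,0.0075,0,0.008,-0.006,0.0],
    [0,0.012,0,0,0,0,0.0],
    [0,0,0,0,0,0,0.0],
    [0,0,0,0,0,0,0.0]
  ]
}}

```text
clock: 11.85
position: [471.2, -63.0, 42.7]
ee_rot: [0.062, 0.706, -0.704, -0.057]
contact_force: [-0.4, -1.0, -0.2]
gripper_width: 14.1
```

```bash
python3 -c "
from h import *
goal([468.5,-63.5,18],-.17)"
```

```text
shift [0.0028 0.0246 0.001 ] rot [-0.009 -3.14  -0.005] after-rot shift [-0.0026  0.0247 -0.0009]
shift [0.0028 0.0246 0.001 ] rot [ 0.003  0.001 -0.006] after-rot shift [0.0026 0.0247 0.0009]
pos [471.2 -63.   42.7] toolx [-0.986  0.168 -0.006] tooly [ 0.006  0.002 -1.   ] j [ 0.21  0.37 -0.59 -0.   -0.6  -0.38] F [-0.4 -1.  -0.2] w 14.1 t 11.85
```

Emit:
{"name": "play_rows", "arguments": {
  "series": [
    [0.0026,0.008,0,0.003,0,-0.006,0.0],
    [0,0.008,0,0,0,0,0.0],
    [0,0.005,0,0,0,0,0.0],
    [0,0,0,0,0,0,0.0],
    [0,0,0,0,0,0,0.0]
  ]
}}

```text
clock: 12.35
position: [469.3, -62.6, 21.1]
ee_rot: [0.06, 0.705, -0.704, -0.059]
contact_force: [0.7, -0.0, -0.9]
gripper_width: 13.2
```

```bash
python3 -c "
from h import *
goal([468.5,-63.5,18],-.17)"
```

```text
shift [0.0007 0.0031 0.001 ] rot [-2.00e-03 -3.14e+00 -1.00e-03] after-rot shift [-0.0007  0.0031 -0.001 ]
shift [0.0007 0.0031 0.001 ] rot [ 0.001  0.001 -0.001] after-rot shift [0.0007 0.0031 0.001 ]
pos [469.3 -62.6  21.1] toolx [-0.986  0.168 -0.001] tooly [ 0.002  0.001 -1.   ] j [ 0.21  0.41 -0.61 -0.   -0.55 -0.38] F [ 0.7 -0.  -0.9] w 13.2 t 12.35
```

Lower 3 mm, release, then rise straight up.

Emit:
{"name": "play_rows", "arguments": {
  "series": [
    [0.0005,0.003,0.001,0,0,0,0.0],
    [0,0,0,0,0,0,0.0],
    [0,0,0,0,0,0,0.02],
    [0,0,0,0,0,0,0.04],
    [0,0,0,0,0,0,0.045],
    [0,0,0,0,0,0,0.045],
    [0,-0.02,0,0,0,0,0.045],
    [0,-0.03,0,0,0,0,0.045],
    [0,-0.04,0,0,0,0,0.045],
    [0,-0.04,0,0,0,0,0.045]
  ]
}}

```text
clock: 13.35
position: [464.9, -64.3, 147.1]
ee_rot: [-0.056, -0.704, 0.705, 0.064]
contact_force: [0.4, -0.1, -1.2]
gripper_width: 45.1
```

Emit:
{"name": "play_rows", "arguments": {
  "series": [
    [0,-0.045,0,0,0,0,0.0],
    [0,-0.03,0,0,0,0,0.0],
    [0,0,0,0,0,0,0.0],
    [0,0,0,0,0,0,0.0],
    [0,0,0,0,0,0,0.0]
  ]
}}

```text
clock: 13.85
position: [467.2, -64.0, 231.2]
ee_rot: [0.06, 0.705, -0.704, -0.059]
contact_force: [0.5, -0.1, 0.9]
gripper_width: -0.1
```

```bash
python3 -c "
from h import *
import pickle
goal([630,-93,260],-.17)
b=get_image('wrist');a=get_image('side');
save({'color':np.hstack([b['color'],a['color'][:, 180:400]])},'w5.png',None,1.05);pickle.dump(b,open('w5.pkl','wb'));pickle.dump(a,open('s5.pkl','wb'))"
```

```text
shift [-0.1653 -0.0287  0.0012] rot [-1.000e-03 -3.141e+00 -1.000e-03] after-rot shift [ 0.1653 -0.0288 -0.001 ]
shift [-0.1653 -0.0287  0.0012] rot [ 0.001  0.001 -0.001] after-rot shift [-0.1653 -0.0288  0.001 ]
pos [467.2 -64.  231.2] toolx [-0.986  0.168 -0.001] tooly [ 0.001  0.    -1.   ] j [ 0.21  0.12 -0.35 -0.   -1.1  -0.38] F [ 0.5 -0.1  0.9] w -0.1 t 13.85
```

View pics/w5.png

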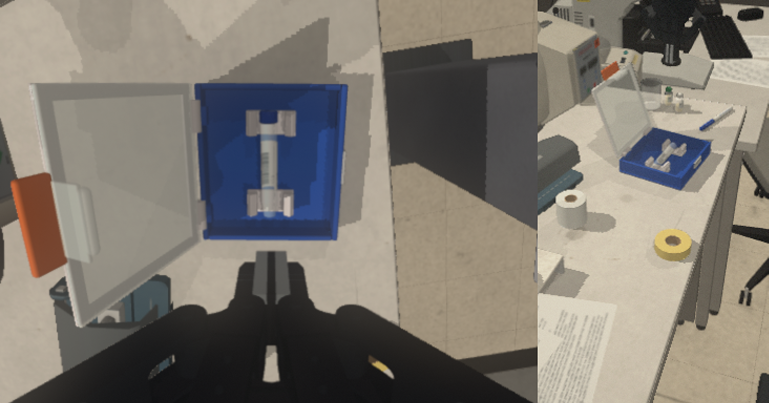

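Both views show the tube seated in the two saddles, cap at (268,118) and bottom at (268,215), with the cover still leaning back. Next I take the shut fingers over and behind the tab.

Emit:
{"name": "play_rows", "arguments": {
  "series": [
    [0,-0.035,0,0,0,0,0.0],
    [-0.03,-0.01,0,0,0,0,0.0],
    [-0.04,0,0.001,0,0,0,0.0],
    [-0.04,0,0.001,0,0,0,0.0],
    [-0.04,0,0,0,0,0,0.0],
    [-0.027,0,0,0,0,0,0.0],
    [0,0,0,0,0,0,0.0],
    [0,0,0,0,0,0,0.0]
  ]
}}

```text
clock: 14.75
position: [643.0, -97.3, 260.6]
ee_rot: [-0.05, -0.703, 0.706, 0.069]
contact_force: [-0.3, 0.4, -0.3]
gripper_width: 0.1
```

```bash
python3 -c "
from h import *
import pickle
goal([641.5,-96.3,165],-.17)
a=get_image('side');b=get_image('top')
save({'color':np.hstack([a['color'][20:190,160:400],b['color'][60:230,300:440]])},'p6.png',None,2);"
```

```text
shift [-0.0009  0.0956 -0.0013] rot [ 0.041 -3.14   0.009] after-rot shift [-0.0016  0.0956  0.0007]
shift [-0.0009  0.0956 -0.0013] rot [-0.006  0.001  0.026] after-rot shift [ 0.0016  0.0956 -0.0007]
pos [643.  -97.3 260.6] toolx [-0.985  0.168  0.026] tooly [-0.027 -0.001 -1.   ] j [ 0.1   0.43  0.14 -0.   -1.32 -0.27] F [-0.3  0.4 -0.3] w 0.1 t 14.75
```

View pics/p6.png

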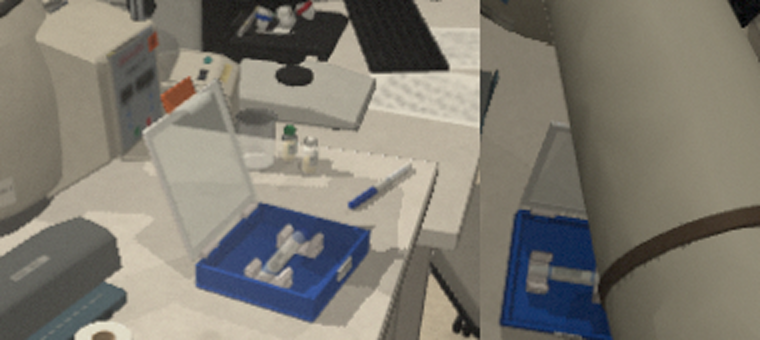

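The side crop shows the cover open with its tab at (180,95) and only the finger tips visible above it at (143,10). There is free space between the cover and the centrifuge, so I descend behind the tab.

Emit:
{"name": "play_rows", "arguments": {
  "series": [
    [0,0.02,-0.001,-0.006,0,0.026,0.0],
    [0,0.025,0,0,0,0,0.0],
    [0,0.025,0,0,0,0,0.0],
    [0,0.02,0,0,0,0,0.0],
    [0,0,0,0,0,0,0.0],
    [0,0,0,0,0,0,0.0]
  ]
}}

```text
clock: 15.45
position: [637.7, -94.9, 174.1]
ee_rot: [0.061, 0.705, -0.704, -0.056]
contact_force: [-0.0, -1.3, 0.1]
gripper_width: -0.4
```

```bash
cat >> h.py <<'E'
def car():
    p,M,s=axes(); q=R.from_euler('z',-.17).as_matrix().T@(p-[468,-66.5,0])
    print("carrier",q.round(1),"hinge-rel x' z'",round(q[0]-72,1),round(q[2]-34,1),"F",np.round(s["contact_force"],1),"toolx",M[:,0].round(3),"tooly",M[:,1].round(3),"t",s["clock"])
E
python3 -c "
from h import *
car()"
```

```text
carrier [172.1   0.7 174.1] hinge-rel x' z' 100.1 140.1 F [-0.  -1.3  0.1] toolx [-0.986  0.165 -0.007] tooly [ 0.007  0.    -1.   ] t 15.45
```

Emit:
{"name": "play_rows", "arguments": {
  "series": [
    [0,0.009,0,0,0,-0.007,0.0],
    [0.01,0,0,0,0,0,0.0],
    [0.01,0,0,0,0,0,0.0],
    [0.01,0,0,0,0,0,0.0],
    [0.01,0,0,0,0,0,0.0],
    [0.01,0,0,0,0,0,0.0]
  ]
}}

```text
clock: 16.05
position: [587.9, -86.1, 170.1]
ee_rot: [0.062, 0.705, -0.704, -0.054]
contact_force: [0.4, -0.5, -0.1]
gripper_width: 0.3
```

```bash
python3 -c "
from h import *
car()"
```

```text
carrier [121.5   1.  170.1] hinge-rel x' z' 49.5 136.1 F [ 0.4 -0.5 -0.1] toolx [-0.986  0.164 -0.012] tooly [ 0.012  0.001 -1.   ] t 16.05
```

Emit:
{"name": "play_rows", "arguments": {
  "series": [
    [0.01,0.002,0,0,0,-0.012,0.0],
    [0.01,0.002,0,0,0,0,0.0],
    [0.01,0.002,0,0,0,0,0.0]
  ]
}}

```text
clock: 16.35
position: [561.3, -81.4, 171.2]
ee_rot: [0.062, 0.705, -0.704, -0.051]
contact_force: [0.6, -0.5, 8.4]
gripper_width: -0.0
```

```bash
cat >> h.py <<'E'
def orange():
    im=get_image("side");h=cv2.cvtColor(im["color"],cv2.COLOR_RGB2HSV);m=cv2.inRange(h,(4,150,80),(16,255,255));m[:, :230]=0
    k,l,st,c=cv2.connectedComponentsWithStats(m)
    print([(st[i].tolist(),c[i].round(1).tolist()) for i in range(1,k) if st[i,4]>8]); 
    Z=R.from_euler('z',-.17).as_matrix()
    for d in range(0,120,10):
        t=np.radians(d);P=Z@[72-164*np.cos(t)+6*np.sin(t),0,34+164*np.sin(t)+6*np.cos(t)]+[468,-66.5,0];print(d,w2px(im,P).round(0).tolist(),end=" ")
    return im
E
python3 -c "
from h import *
car();im=orange();save(im,'p7.png',(200,0,400,200),2.5)"
```

```text
carrier [ 94.5   1.1 171.2] hinge-rel x' z' 22.5 137.2 F [ 0.6 -0.5  8.4] toolx [-0.987  0.16  -0.015] tooly [ 0.016  0.    -1.   ] t 16.35
[([235, 37, 3, 8, 13], [236.1, 40.6]), ([266, 59, 14, 17, 120], [272.0, 66.8])]
0 [[340.0, 150.0]] 10 [[339.0, 138.0]] 20 [[337.0, 126.0]] 30 [[332.0, 114.0]] 40 [[325.0, 103.0]] 50 [[316.0, 92.0]] 60 [[306.0, 83.0]] 70 [[295.0, 75.0]] 80 [[283.0, 70.0]] 90 [[271.0, 66.0]] 100 [[259.0, 66.0]] 110 [[248.0, 67.0]]
```

View pics/p7.png

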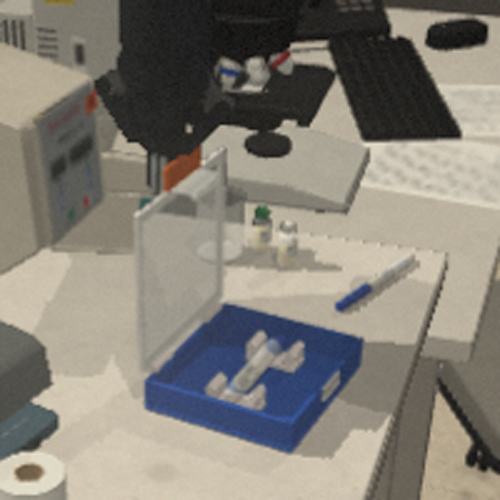

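The crop shows the cover stood up to about 90°, its tab at (183,168) resting against the shut fingers. An upward force of about 8 N suggests the tab's edge is under a knuckle, so I raise a little before pushing on.

Emit:
{"name": "play_rows", "arguments": {
  "series": [
    [-0.003,-0.01,0,0,0,0,0.0],
    [0,-0.008,0,0,0,-0.015,0.0],
    [0.012,-0.001,0,0,0,0,0.0],
    [0.012,0,0,0,0,0,0.0],
    [0.012,0,0,0,0,0,0.0],
    [0.012,0,0,0,0,0,0.0]
  ]
}}

```text
clock: 17.0
position: [508.9, -73.2, 190.3]
ee_rot: [0.055, 0.706, -0.703, -0.059]
contact_force: [0.1, 0.4, -1.6]
gripper_width: 0.2
```

```bash
python3 -c "
from h import *
car();im=orange()"
```

```text
carrier [ 41.5   0.3 190.3] hinge-rel x' z' -30.5 156.3 F [ 0.1  0.4 -1.6] toolx [-0.987  0.162  0.006] tooly [-0.005  0.004 -1.   ] t 17.0
[([235, 37, 3, 8, 11], [236.3, 40.5]), ([286, 66, 15, 17, 87], [292.6, 73.8])]
0 [[340.0, 150.0]] 10 [[339.0, 138.0]] 20 [[337.0, 126.0]] 30 [[332.0, 114.0]] 40 [[325.0, 103.0]] 50 [[316.0, 92.0]] 60 [[306.0, 83.0]] 70 [[295.0, 75.0]] 80 [[283.0, 70.0]] 90 [[271.0, 66.0]] 100 [[259.0, 66.0]] 110 [[248.0, 67.0]]
```

Emit:
{"name": "play_rows", "arguments": {
  "series": [
    [0.011,0.005,0,0,0,0.006,0.0],
    [0.011,0.005,0,0,0,0,0.0],
    [0.011,0.006,0,0,0,0,0.0],
    [0.011,0.007,0,0,0,0,0.0],
    [0.011,0.008,0,0,0,0,0.0]
  ]
}}

```text
clock: 17.55
position: [447.2, -63.7, 158.2]
ee_rot: [0.057, 0.706, -0.703, -0.058]
contact_force: [-0.1, 0.1, 0.1]
gripper_width: 0.2
```

```bash
python3 -c "
from h import *
car();im=orange()"
```

```text
carrier [-20.9  -0.8 158.2] hinge-rel x' z' -92.9 124.2 F [-0.1  0.1  0.1] toolx [-0.987  0.161  0.001] tooly [-0.001  0.004 -1.   ] t 17.55
[([311, 86, 17, 17, 43], [318.8, 94.2])]
0 [[340.0, 150.0]] 10 [[339.0, 138.0]] 20 [[337.0, 126.0]] 30 [[332.0, 114.0]] 40 [[325.0, 103.0]] 50 [[316.0, 92.0]] 60 [[306.0, 83.0]] 70 [[295.0, 75.0]] 80 [[283.0, 70.0]] 90 [[271.0, 66.0]] 100 [[259.0, 66.0]] 110 [[248.0, 67.0]]
```

Emit:
{"name": "play_rows", "arguments": {
  "series": [
    [0.0085,0.009,0,0,0,0,0.0],
    [0.0085,0.01,0,0,0,0,0.0],
    [0.008,0.011,0,0,0,0,0.0],
    [0.008,0.012,0,0,0,0,0.0],
    [0.008,0.013,0,0,0,0,0.0],
    [0.007,0.013,0,0,0,0,0.0]
  ]
}}

```text
clock: 18.2
position: [394.0, -55.8, 88.2]
ee_rot: [0.056, 0.706, -0.704, -0.058]
contact_force: [-0.1, 0.1, 0.0]
gripper_width: -0.3
```

```bash
python3 -c "
from h import *
car();im=orange()"
```

```text
carrier [-74.8  -2.   88.2] hinge-rel x' z' -146.8 54.2 F [-0.1  0.1  0. ] toolx [-0.987  0.161  0.003] tooly [-0.003  0.004 -1.   ] t 18.2
[([235, 37, 3, 8, 9], [236.4, 40.8]), ([330, 125, 18, 13, 99], [338.7, 131.8])]
0 [[340.0, 150.0]] 10 [[339.0, 138.0]] 20 [[337.0, 126.0]] 30 [[332.0, 114.0]] 40 [[325.0, 103.0]] 50 [[316.0, 92.0]] 60 [[306.0, 83.0]] 70 [[295.0, 75.0]] 80 [[283.0, 70.0]] 90 [[271.0, 66.0]] 100 [[259.0, 66.0]] 110 [[248.0, 67.0]]
```

Emit:
{"name": "play_rows", "arguments": {
  "series": [
    [0.006,0.01,-0.001,0,0,0,0.0],
    [0.006,0.01,-0.001,0,0,0,0.0],
    [0.004,0.008,0,0,0,0,0.0],
    [0,0.005,0,0,0,0,0.0],
    [0,0.005,0,0,0,0,0.0]
  ]
}}

```text
clock: 18.75
position: [374.9, -51.7, 49.0]
ee_rot: [0.053, 0.705, -0.704, -0.06]
contact_force: [-5.2, 3.5, 17.3]
gripper_width: -0.1
```

```bash
python3 -c "
from h import *
car();im=orange()"
```

```text
carrier [-94.3  -1.2  49. ] hinge-rel x' z' -166.3 15.0 F [-5.2  3.5 17.3] toolx [-0.987  0.159  0.01 ] tooly [-0.01   0.002 -1.   ] t 18.75
[([235, 39, 3, 6, 9], [235.4, 41.8]), ([332, 146, 14, 10, 73], [337.9, 151.3])]
0 [[340.0, 150.0]] 10 [[339.0, 138.0]] 20 [[337.0, 126.0]] 30 [[332.0, 114.0]] 40 [[325.0, 103.0]] 50 [[316.0, 92.0]] 60 [[306.0, 83.0]] 70 [[295.0, 75.0]] 80 [[283.0, 70.0]] 90 [[271.0, 66.0]] 100 [[259.0, 66.0]] 110 [[248.0, 67.0]]
```

Emit:
{"name": "play_rows", "arguments": {
  "series": [
    [0,0.003,0,0,0,0,0.0],
    [0,0.003,0,0,0,0,0.0],
    [0,0.003,0,0,0,0,0.0]
  ]
}}

```text
clock: 19.1
position: [375.5, -51.5, 39.7]
ee_rot: [0.053, 0.705, -0.704, -0.06]
contact_force: [-0.8, -0.1, 7.6]
gripper_width: 0.1
```

```bash
python3 -c "
from h import *
car();im=orange()"
```

```text
carrier [-93.7  -0.9  39.7] hinge-rel x' z' -165.7 5.7 F [-0.8 -0.1  7.6] toolx [-0.987  0.159  0.01 ] tooly [-0.009  0.002 -1.   ] t 19.1
[([332, 149, 16, 11, 74], [338.3, 154.7])]
0 [[340.0, 150.0]] 10 [[339.0, 138.0]] 20 [[337.0, 126.0]] 30 [[332.0, 114.0]] 40 [[325.0, 103.0]] 50 [[316.0, 92.0]] 60 [[306.0, 83.0]] 70 [[295.0, 75.0]] 80 [[283.0, 70.0]] 90 [[271.0, 66.0]] 100 [[259.0, 66.0]] 110 [[248.0, 67.0]]
```

Emit:
{"name": "play_rows", "arguments": {
  "series": [
    [0,0.002,0,0,0,0,0.0],
    [0,0.001,0,0,0,0,0.0]
  ]
}}

```text
clock: 19.35
position: [375.6, -51.7, 39.0]
ee_rot: [-0.052, -0.705, 0.705, 0.06]
contact_force: [-8.3, 4.2, 25.2]
gripper_width: 0.4
```

Emit:
{"name": "play_rows", "arguments": {
  "series": [
    [0,-0.01,0,0,0,0,0.0],
    [0,-0.03,0,0,0,0,0.0],
    [0,-0.045,0,0,0,0,0.0],
    [0,-0.045,0,0,0,0,0.0],
    [0,-0.045,-0.03,0,0,0,0.0],
    [0,0,-0.045,0,0,0,0.0],
    [0,0,-0.045,0,0,0,0.0],
    [0,0,-0.045,0,0,0,0.0],
    [0,0,0,0,0,0,0.0],
    [0,0,0,0,0,0,0.0]
  ]
}}

```text
clock: 20.35
position: [408.9, 115.7, 219.1]
ee_rot: [0.056, 0.707, -0.702, -0.057]
contact_force: [0.0, -0.7, -0.4]
gripper_width: 0.1
```

```bash
python3 -c "
from h import *
car();im=orange();b=get_image('top')
save({'color':np.hstack([im['color'][80:290,110:350],b['color'][80:290,120:400]])},'p8.png',None,1.5)"
```

```text
carrier [-89.1 169.6 219.1] hinge-rel x' z' -161.1 185.1 F [ 0.  -0.7 -0.4] toolx [-0.987  0.16   0.002] tooly [-0.001  0.007 -1.   ] t 20.35
[([235, 37, 3, 8, 12], [236.2, 40.5]), ([332, 144, 18, 16, 142], [340.5, 151.4])]
0 [[340.0, 150.0]] 10 [[339.0, 138.0]] 20 [[337.0, 126.0]] 30 [[332.0, 114.0]] 40 [[325.0, 103.0]] 50 [[316.0, 92.0]] 60 [[306.0, 83.0]] 70 [[295.0, 75.0]] 80 [[283.0, 70.0]] 90 [[271.0, 66.0]] 100 [[259.0, 66.0]] 110 [[248.0, 67.0]]
```

View pics/p8.png

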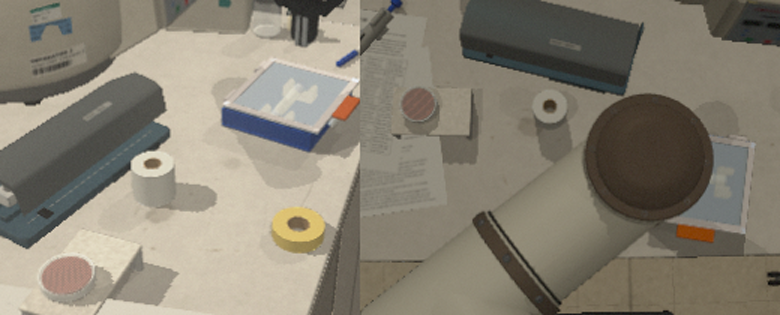

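The side crop shows the cover lying flat on the carrier. The tab centroid in the full image is (340.5,151.4), against (340,150) predicted for shut. The tube is visible inside and the dish and both rolls are where they were.

```bash
python3 -c "
from bench import job_done
print(job_done())"
```

```text
the job is handed in; nothing more can be done
None
```

The job is done and handed in at about 20 s on the robot's clock, against the 72 s limit.

- **Tube:** I drew it out from under the riser, laid it on the open bench in front and let go. I then picked it up again at mid-length and laid it in both saddles, cap toward carrier -y. A wrist picture before closing the cover showed it seated in both.
- **Cover:** I pushed it over from behind the tab with shut fingers, then pressed the tab down.
    - **Pressing:** The force was about 17 N near the catch. It fell to about 8 N with the finger tips at 39.7 mm (tab top when shut: 40 mm), then rose to 25 N against the stop. I take that drop as the catch snapping.
    - **After backing away:** The tab stayed within about 2 px of its predicted shut position in the side view. At this resolution that cannot rule out a gap of a degree or so.
- **Other objects:** The petri dish, label roll and tape roll looked undisturbed in the last picture, judged by eye.
- **Limits:** Contact force readings between moves stayed at or below about 27 N. One upward force of 8 N, probably the tab's edge catching a finger knuckle with the cover at about 90°, went away once I raised the tool. At the end the robot was clear of everything.

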